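Put the drawing tools away in their fitted pen rests

ROBOT

A 6-joint arm with a two-finger parallel gripper is mounted at the origin on a cart in front of the work surface, level with it; the furniture and walls round the work are solid. World frame = base frame: x ahead of the robot, y to its left, z up, the work surface at z = 0. Lengths are in m, angles in degrees, forces in N, time in s.
With the tool pointing down it reaches from about 0.325 to 0.775 m from the base axis. Payload 5.5 kg.
Tool frame: the origin (TCP) lies midway between the tips of the shut fingers; the grasp point (between the pads) lies 19 mm behind it (env.tcp_to_grasp is the distance from the TCP to the grasp point, in m); z points along the fingers, y is the line along which they close (so a half turn about z gives the same grasp; the last joint's range is limited). The gripper opens to 85 mm and grips with 20 to 120 N. Pads are 22 mm wide; open, the fingers measure 114 mm over their backs; the gripper's body (76 mm by 85 mm) begins 54 mm behind the grasp point. The pads swing forward as they close: fully open they stand 13 mm farther back than shut.
Start: joints at [-74.582, 5.22, 70.514, -0, 104.267, -3.249], TCP at [0.192, -0.568, 0.231] pointing down, gripper open.
Joint ranges: [-164.24, 164.24], [-49.07, 125.15], [9.68, 141.18], [-86.29, 266.29], [3.28, 154.24], [-151.56, 151.56]. Speed limits (degrees/s): [147.25, 147.25, 172.46, 180, 180, 180].

INTERFACE

Orientations are given as [roll, pitch, yaw] about the fixed x, y, z axes, in that order (R = Rz(yaw) Ry(pitch) Rx(roll)).
In Python, from bench import readout, cams, env gives the robot as it stands. The module is installed in compiled form; this text tells all that it offers.
- The arm moves only by the tool step_arm, never from a script. Its argument "series" is a list of rows, each an object of numbers: "dx", "dy", "dz": the shift along the world's x, y, z in m; "ax", "ay", "az": the turn, a rotation vector about the world's x, y, z in rad. A call has exactly 5 rows; each row is the pose to reach, as a shift and turn from the pose commanded when the call began; what a row does not reach only later rows make up. A row lasts 1/8 s, in which the tool goes at most 62.5 mm and 10.7 degrees, less where a joint would pass 70% of its speed; a pose out of reach is approached as far as the arm can. A call with a gripper value outside its range is refused whole. "gripper" is the finger opening in m, from 0 to 0.0854, set as the call begins (left out, the last holds). The fingers move at their own pace and stop on an object; "grip_force" is the grip in N (left out, the last holds). Time passes only in rows, so rows that repeat a pose let the fingers close, or fill a call up. It gives the time, the measured TCP pose, the force, the opening and the grip force at its end, in the units of the state.
- readout.read_state(): the state, without advancing time (a new reading comes with each control period).
- cams.get_image(name): name is "side" or "top"; returns a dict with "frame" (420x560x3 uint8, blue, green, red), "z_map" (420x560 float32, m along the optical axis (not along the pixel's ray), 0 where there is no reading), "fx", "fy", "cx", "cy" (pixels), "R" (3x3) and "t" (3): a world point X has camera coordinates R X + t. Camera axes: x right, y down, z forward; pixel columns grow to the right and rows downward; lengths in m; the calibration is good to about 2 mm. A picture is of the moment at which its call begins.
- env.finish_job(): hands the job in; it is judged then, once.
Trained networks look in the newest picture that a camera, given by its name, has taken for a name from the list of things; names that differ only in an ending like _2 or _b are one class to them, and where a whole thing is asked for, a point or a joint stands for the part that bears it (a point fixed in the world has none). Each returns a list of dicts, best first, with "score" (0 to 1); they miss things now and then, are a little off and sometimes report something else, mostly with a low value. They report only what shows in the picture. A call takes as long as a camera call. They do not tell look-alikes from the thing itself.
- cams.look_for(camera, label): "xyz" ([x, y, z] in m, in world coordinates, good to about 4 mm: the middle of the surface that is visible of it).
- cams.regions_of(camera, label): "region" (420x560 bool, what is visible of it).
- cams.pinpoint(camera, label): "xyz" ([x, y, z] in m, in world coordinates, good to about 4 mm: a listed point, or the origin of a listed thing).
The state is a dict: "t": time; "joint_positions": joint angles; "joint_vel": joint speeds; "joint_efforts": joint torques, N m; "eef_pos": TCP position; "eef_rot": TCP orientation; "contact_force": force on the tool from outside, world axes, zero at the start; "torque": the same for the moment, N m; "grip_width": finger opening in m; "grasp_force": force on a finger pad.
Only numpy, scipy, OpenCV 4.12 (cv2) and the standard library are available. Lean on these libraries where they do the work, as an engineer would, in place of code of your own. Each camera call takes 0.05 s, during which the arm holds its last target. There are 200 camera calls.

TASK

Clear up the four drawing tools: lay the paint brush, the pen, the black fineliner and the grey crayon each flat in the wooden pen rest that is made for its length, the longest tool in the longest rest and so on down to the shortest. Leave the cream glue stick that lies among them where it is.

Things in the scene. Friction and masses are not known exactly. Their poses are not given: they have to be found in the camera images.
- paint_brush: paint brush with pale wooden handle, metal ferrule and bristles, 162 mm long, 8 mm wide, 8 mm high, about 20 g; loose, lies flat on the table and does not roll. Origin: middle of its length, on its underside. y is its long axis, z up. Grasp across the middle from above. The longest of the four drawing tools.
- pen: slim pen with a blue barrel and pale tip end, 139 mm long, 9 mm wide, 9 mm high, about 20 g; loose, lies flat on the table and does not roll. Origin: middle of its length, on its underside. y is its long axis, z up. Grasp across the middle from above. The second longest.
- fineliner: black capped fineliner, 114 mm long, 10 mm wide, 10 mm high, about 20 g; loose, lies flat on the table and does not roll. Origin: middle of its length, on its underside. y is its long axis, z up. Grasp across the middle from above. The third longest.
- crayon: short thick grey crayon (oil pastel) with one blunt conical end, 66 mm long, 10 mm wide, 10 mm high, about 20 g; loose, lies flat on the table and does not roll. Origin: middle of its length, on its underside. y is its long axis, z up. Grasp across the middle from above. The shortest.
- rest_162: the longest dark wooden pen rest, fixed to the table: a low trough made to fit the paint brush. Inside 182 mm long and 26 mm wide, outside 192 x 36 mm; floor 5 mm above the table, rim 15 mm above the table. Both long sides have a 46 mm wide gap in the middle (down to the floor) for the fingers. Origin: centre of its underside, on the table. x is its long axis, z up.
- rest_139: the second longest dark wooden pen rest, fixed to the table: a low trough made to fit the pen. Inside 159 mm long and 26 mm wide, outside 169 x 36 mm; floor 5 mm above the table, rim 15 mm above the table. Both long sides have a 46 mm wide gap in the middle (down to the floor) for the fingers. Origin: centre of its underside, on the table. x is its long axis, z up.
- rest_114: the third longest dark wooden pen rest, fixed to the table: a low trough made to fit the fineliner. Inside 134 mm long and 26 mm wide, outside 144 x 36 mm; floor 5 mm above the table, rim 15 mm above the table. Both long sides have a 46 mm wide gap in the middle (down to the floor) for the fingers. Origin: centre of its underside, on the table. x is its long axis, z up.
- rest_66: the shortest dark wooden pen rest, fixed to the table: a low trough made to fit the crayon. Inside 86 mm long and 26 mm wide, outside 96 x 36 mm; floor 5 mm above the table, rim 15 mm above the table. Both long sides have a 46 mm wide gap in the middle (down to the floor) for the fingers. Origin: centre of its underside, on the table. x is its long axis, z up.
- glue_stick: plain cream hot-glue stick, 100 mm long, 11 mm thick, no tip or cap; loose, lies among the drawing tools, is not one of them and stays where it is. Origin: middle of its length, on its underside; y is its long axis. Two small loose painted eggs (35 mm long, 25 mm high) also lie on the table near the tools (one about x 0.475, y 0.222, the other about x 0.575, y 0.222) and have no part in the job.
Things that resemble listed ones, but are neither listed nor needed, are in the scene too. Leave any green look-alike of the fineliner alone.

How it is judged:
By the outcome, as a careful person would: the job done as asked, in the order asked, and still so for the second after the job is handed in, with the robot touching nothing.
It also fails if it takes over 115 s, if anything falls off the work surface, if the arm or the gripper's body presses on something with over 40 N, if the wrist force passes 120 N, or if a joint passes its speed limit or range.

## Working session

There is one attempt and no reset: what is moved stays moved. The work goes in short steps, Python scripts to look and compute and a tool call to move; the robot and the scene stay as the last step left them, time stands still between calls to the robot, and variables do not carry over. Pictures are saved under pics/ and viewed, at most 14 in all, crops included, and the job is handed in when it is done.

Besides the shell and the picture viewer there is one more tool, called after ">>>" as name([rows], argument=value, ...), one row to a line, values as JSON. step_arm: Moves the arm, as the interface text tells. Its arguments: {"type":"object","properties":{"series":{"type":"array"},"gripper":{"type":"number"},"grip_force":{"type":"number"}},"required":["series"]}

```bash
mkdir -p pics; cat > h.py <<'E'
import numpy as np, cv2
from bench import readout, cams, env
def world(im,mask=None):
    z=im["z_map"]; v,u=np.mgrid[:z.shape[0],:z.shape[1]]
    P=np.stack([(u-im["cx"])/im["fx"]*z,(v-im["cy"])/im["fy"]*z,z],-1)
    W=(P-im["t"])@im["R"]
    W[z==0]=np.nan
    return W
def pca(W):
    W=W[~np.isnan(W).any(1)]
    (c,s,a)=cv2.minAreaRect((W[:,:2]*1000).astype(np.float32))
    d=W[:,:2]-W[:,:2].mean(0); w,V=np.linalg.eigh(d.T@d)
    ang=np.degrees(np.arctan2(V[1,1],V[0,1]))%180
    return np.round(W.mean(0),4),np.round(c,1),np.round(s,1),round(ang,1)
E
python3 - <<'E'
from h import *
for n in ("top","side"):
    im=cams.get_image(n); cv2.imwrite(f"pics/{n}0.png",im["frame"])
    W=world(im)
    for l in ["paint_brush","pen","fineliner","crayon","glue_stick","rest_162","rest_139","rest_114","rest_66"]:
        for r in cams.regions_of(n,l):
            if r["score"]<.3: continue
            m=r["region"]; ys,xs=np.nonzero(m)
            print(n,l,round(r["score"],2),"px",xs.mean().round(),ys.mean().round(),m.sum(),*pca(W[m]), im["frame"][m].mean(0).round())
print(readout.read_state())
E
```

```text
top paint_brush 0.63 px 134.0 208.0 33 [0.5239 0.3466 0.0068] [525.4 330.8] [ 4.  91.9] 96.4 [108. 157. 179.]
top pen 0.71 px 140.0 170.0 167 [0.6173 0.332  0.0071] [617. 330.] [128.    8.6] 83.4 [148. 103.  91.]
top fineliner 0.65 px 224.0 202.0 168 [0.5376 0.1253 0.0075] [537.9 126. ] [ 10.8 105.5] 103.2 [54. 70. 80.]
top fineliner 0.65 px 349.0 149.0 187 [ 0.6673 -0.1801  0.0064] [ 668.3 -180.9] [ 11.4 107.7] 159.9 [ 69. 135.  82.]
top crayon 0.46 px 129.0 245.0 64 [0.4343 0.3577 0.0096] [434.3 358.8] [57.4  7.5] 90.7 [126. 143. 149.]
top glue_stick 0.76 px 227.0 245.0 138 [0.4326 0.1176 0.0094] [432.  123.3] [10.9 88.4] 95.1 [146. 174. 179.]
top rest_162 0.95 px 389.0 236.0 1129 [ 0.4545 -0.2768  0.0068] [ 454.6 -276.3] [ 38.4 175.6] 176.5 [ 36.  66. 106.]
top rest_162 0.93 px 434.0 237.0 1213 [ 0.4511 -0.387   0.0071] [ 452.4 -386.9] [191.   38.7] 5.8 [ 31.  61. 100.]
top rest_162 0.74 px 348.0 214.0 896 [ 0.5073 -0.1768  0.0068] [ 507.2 -177.2] [ 37.5 143.6] 173.7 [ 35.  67. 109.]
top rest_162 0.72 px 301.0 208.0 562 [ 0.5224 -0.0625  0.0062] [522.4 -61.9] [38.5 92.9] 176.5 [ 3
[... 3582 characters left out ...]
.]
{'t': 1.0, 'joint_positions': array([-7.45805756e+01,  5.22038561e+00,  7.05143626e+01,  6.64425666e-05,
        1.04268661e+02, -3.24782418e+00]), 'joint_vel': array([-0.028576  ,  0.03942213,  0.0470775 , -0.09684848, -0.02962871,
        0.00292961]), 'joint_efforts': array([ 2.39029876e-03, -4.58480144e+01, -4.18101919e+01,  4.54642395e-05,
        9.05214602e-04,  2.16206325e-05]), 'eef_pos': array([ 0.19205042, -0.56843526,  0.23126307]), 'eef_rot': array([-1.79996600e+02, -2.57432912e-04,  1.86672650e+01]), 'contact_force': array([-0.85395072,  0.5446787 , -0.02906026]), 'torque': array([-0.00378812,  0.00934711,  0.02013297]), 'grasp_force': 0.0, 'grip_width': 0.08534605424543545}
```

```bash
python3 - <<'E'
import cv2
a=cv2.imread("pics/top0.png")[130:290,90:250]; cv2.imwrite("pics/topc.png",cv2.resize(a,(600,600),interpolation=cv2.INTER_CUBIC))
E
```

```text
(no output)
```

View pics/top0.png

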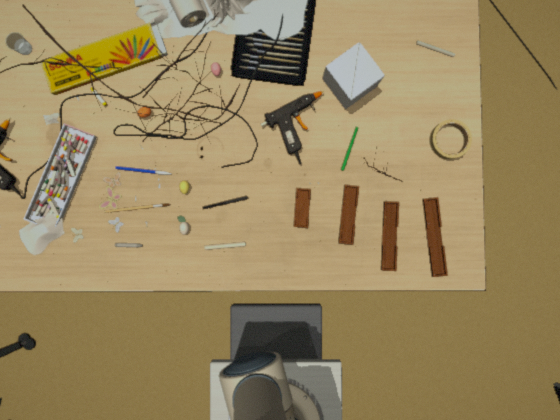

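View pics/topc.png

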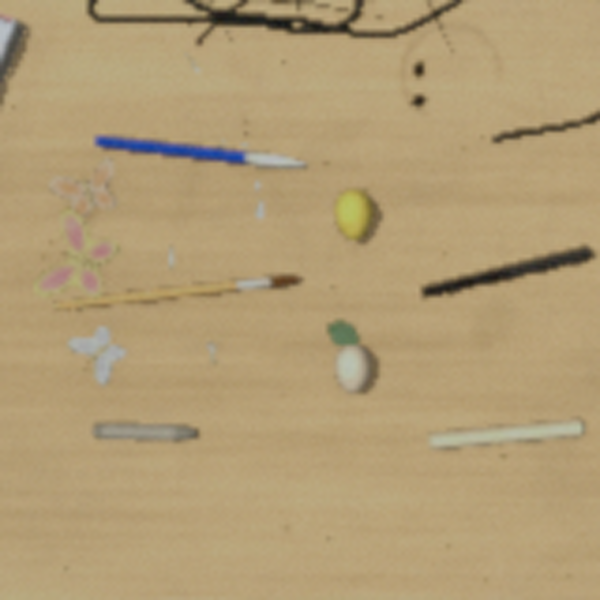

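View pics/side0.png

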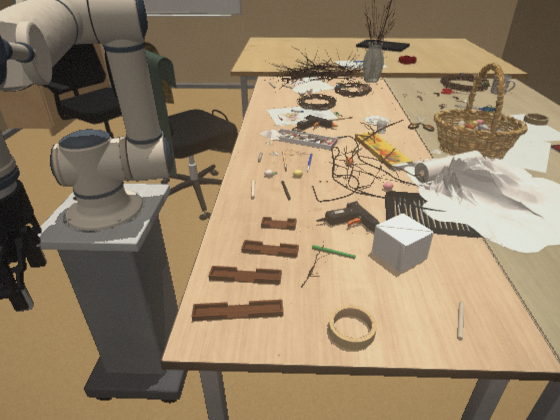

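The top view shows pen (≈143,170), brush (≈136,208), crayon (≈129,245), fineliner (≈225,202) and glue stick (≈226,245). The rests stand at columns 301, 348, 389 and 434, shortest to longest. The side view agrees, and the green look-alike lies at (349,149).

```bash
python3 - <<'E'
from h import *
im=cams.get_image("top")
def ray(u,v,z):
    d=np.array([(u-im["cx"])/im["fx"],(v-im["cy"])/im["fy"],1])@im["R"]; o=-im["t"]@im["R"]
    return o+d*(z-o[2])/d[2]
for n,(a,b) in dict(brush=((55,306),(300,280)),pen=((97,141),(305,164)),fine=((424,293),(592,252)),crayon=((95,431),(198,433)),glue=((430,441),(584,428))).items():
    p=[ray((q[0]+.5)/3.75-.5+90,(q[1]+.5)/3.75-.5+130,.005) for q in (a,b)]
    d=p[0]-p[1]; print(n,((p[0]+p[1])/2).round(4),"len",np.linalg.norm(d).round(4),"ang",np.degrees(np.arctan2(d[1],d[0])).round(1))
for l in ["paint_brush","pen","fineliner","crayon","rest_162"]:
    print(l,[(r["xyz"].round(4) if hasattr(r["xyz"],"round") else r["xyz"],round(r["score"],2)) for r in cams.pinpoint("top",l) if r["score"]>.3])
print(readout.read_state()["t"])
E
```

```text
brush [0.5239 0.3397 0.005 ] len 0.1607 ang 95.9
pen [0.6161 0.3255 0.005 ] len 0.1374 ang 83.5
fine [0.5367 0.1239 0.005 ] len 0.1129 ang 103.6
crayon [0.4334 0.3588 0.005 ] len 0.067 ang 88.7
glue [0.4312 0.1243 0.005 ] len 0.1005 ang 94.7
paint_brush [([0.5236, 0.3411, -0.0023], 0.72)]
pen [([0.6185, 0.3248, 0.0007], 0.68)]
fineliner [([0.6702, -0.1836, -0.0029], 0.72), ([0.5397, 0.1182, -0.0012], 0.63), ([0.4302, 0.3603, -0.0012], 0.32)]
crayon [([0.4314, 0.3584, -0.0008], 0.6)]
rest_162 [([0.4544, -0.3867, -0.0003], 0.88), ([0.5071, -0.1818, -0.0008], 0.88), ([0.5237, -0.0649, -0.0022], 0.7)]
1.3
```

>>> step_arm([
  {"dx": 0.02, "dy": 0.055, "dz": -0.008, "az": 0.08},
  {"dx": 0.04, "dy": 0.11, "dz": -0.016, "az": 0.16},
  {"dx": 0.06, "dy": 0.165, "dz": -0.024, "az": 0.24},
  {"dx": 0.08, "dy": 0.22, "dz": -0.032, "az": 0.32},
  {"dx": 0.1, "dy": 0.275, "dz": -0.04, "az": 0.4},
], gripper=0.045)

```text
schema error: expected keys dx, dy, dz, ax, ay, az
```

>>> step_arm([
  {"dx": 0.02, "dy": 0.055, "dz": -0.008, "ax": 0, "ay": 0, "az": 0.08},
  {"dx": 0.04, "dy": 0.11, "dz": -0.016, "ax": 0, "ay": 0, "az": 0.16},
  {"dx": 0.06, "dy": 0.165, "dz": -0.024, "ax": 0, "ay": 0, "az": 0.24},
  {"dx": 0.08, "dy": 0.22, "dz": -0.032, "ax": 0, "ay": 0, "az": 0.32},
  {"dx": 0.1, "dy": 0.275, "dz": -0.04, "ax": 0, "ay": 0, "az": 0.4},
], gripper=0.045)

```text
t: 1.92
eef_pos: [0.2923, -0.2918, 0.1912]
eef_rot: [179.9, -0.0, 41.7]
contact_force: [0.9, -0.4, 0.6]
grip_width: 0.0448
grasp_force: 0.0
```

>>> step_arm([
  {"dx": 0.1, "dy": 0.275, "dz": -0.04, "ax": 0, "ay": 0, "az": 0.4},
  {"dx": 0.1, "dy": 0.275, "dz": -0.04, "ax": 0, "ay": 0, "az": 0.4},
  {"dx": 0.1, "dy": 0.275, "dz": -0.04, "ax": 0, "ay": 0, "az": 0.4},
  {"dx": 0.1, "dy": 0.275, "dz": -0.04, "ax": 0, "ay": 0, "az": 0.4},
  {"dx": 0.1, "dy": 0.275, "dz": -0.04, "ax": 0, "ay": 0, "az": 0.4},
])

```text
t: 2.55
eef_pos: [0.3923, -0.0161, 0.1512]
eef_rot: [179.9, -0.0, 64.6]
contact_force: [0.1, 0.1, 1.3]
grip_width: 0.0448
grasp_force: 0.0
```

>>> step_arm([
  {"dx": 0.1, "dy": 0.275, "dz": -0.03, "ax": 0, "ay": 0, "az": 0.55},
  {"dx": 0.1, "dy": 0.275, "dz": -0.03, "ax": 0, "ay": 0, "az": 0.55},
  {"dx": 0.1, "dy": 0.275, "dz": -0.03, "ax": 0, "ay": 0, "az": 0.55},
  {"dx": 0.1, "dy": 0.275, "dz": -0.03, "ax": 0, "ay": 0, "az": 0.55},
  {"dx": 0.1, "dy": 0.275, "dz": -0.03, "ax": 0, "ay": 0, "az": 0.55},
])

```text
t: 3.18
eef_pos: [0.4922, 0.2592, 0.1207]
eef_rot: [-180.0, -0.0, 96.1]
contact_force: [-0.1, -0.6, 1.2]
grip_width: 0.0452
grasp_force: 0.0
```

>>> step_arm([
  {"dx": 0.032, "dy": 0.083, "dz": -0.04, "ax": 0, "ay": 0, "az": 0},
  {"dx": 0.032, "dy": 0.083, "dz": -0.04, "ax": 0, "ay": 0, "az": 0},
  {"dx": 0.032, "dy": 0.083, "dz": -0.07, "ax": 0, "ay": 0, "az": 0},
  {"dx": 0.032, "dy": 0.083, "dz": -0.08, "ax": 0, "ay": 0, "az": 0},
  {"dx": 0.032, "dy": 0.083, "dz": -0.08, "ax": 0, "ay": 0, "az": 0},
])

```text
t: 3.8
eef_pos: [0.5236, 0.339, 0.0407]
eef_rot: [-179.9, 0.0, 96.0]
contact_force: [-0.1, -0.2, 1.0]
grip_width: 0.045
grasp_force: 0.0
```

>>> step_arm([
  {"dx": 0, "dy": 0.001, "dz": -0.015, "ax": 0, "ay": 0, "az": 0},
  {"dx": 0, "dy": 0.001, "dz": -0.026, "ax": 0, "ay": 0, "az": 0},
  {"dx": 0, "dy": 0.001, "dz": -0.032, "ax": 0, "ay": 0, "az": 0},
  {"dx": 0, "dy": 0.001, "dz": -0.036, "ax": 0, "ay": 0, "az": 0},
  {"dx": 0, "dy": 0.001, "dz": -0.037, "ax": 0, "ay": 0, "az": 0},
])

```text
t: 4.42
eef_pos: [0.524, 0.3405, 0.0041]
eef_rot: [-180.0, 0.0, 96.0]
contact_force: [-0.1, 0.2, 0.4]
grip_width: 0.045
grasp_force: 0.0
```

>>> step_arm([
  {"dx": 0, "dy": 0, "dz": 0, "ax": 0, "ay": 0, "az": 0},
  {"dx": 0, "dy": 0, "dz": 0, "ax": 0, "ay": 0, "az": 0},
  {"dx": 0, "dy": 0, "dz": 0, "ax": 0, "ay": 0, "az": 0},
  {"dx": 0, "dy": 0, "dz": 0, "ax": 0, "ay": 0, "az": 0},
  {"dx": 0, "dy": 0, "dz": 0, "ax": 0, "ay": 0, "az": 0},
], gripper=0, grip_force=30)

```text
t: 5.05
eef_pos: [0.5243, 0.3407, 0.0048]
eef_rot: [180.0, -0.0, 96.0]
contact_force: [-0.8, -0.1, 2.4]
grip_width: 0.0051
grasp_force: 30.3
```

>>> step_arm([
  {"dx": 0, "dy": 0, "dz": 0.03, "ax": 0, "ay": 0, "az": 0},
  {"dx": 0, "dy": 0, "dz": 0.08, "ax": 0, "ay": 0, "az": 0},
  {"dx": 0, "dy": -0.03, "dz": 0.1, "ax": 0, "ay": 0, "az": -0.1},
  {"dx": -0.01, "dy": -0.08, "dz": 0.1, "ax": 0, "ay": 0, "az": -0.25},
  {"dx": -0.01, "dy": -0.13, "dz": 0.1, "ax": 0, "ay": 0, "az": -0.4},
])

```text
t: 5.68
eef_pos: [0.5135, 0.2095, 0.1044]
eef_rot: [180.0, -0.0, 72.9]
contact_force: [0.9, -0.4, -0.5]
grip_width: 0.0051
grasp_force: 30.0
```

>>> step_arm([
  {"dx": -0.01, "dy": -0.055, "dz": 0, "ax": 0, "ay": 0, "az": -0.15},
  {"dx": -0.01, "dy": -0.11, "dz": 0, "ax": 0, "ay": 0, "az": -0.3},
  {"dx": -0.015, "dy": -0.165, "dz": 0, "ax": 0, "ay": 0, "az": -0.45},
  {"dx": -0.02, "dy": -0.22, "dz": 0, "ax": 0, "ay": 0, "az": -0.6},
  {"dx": -0.03, "dy": -0.275, "dz": 0, "ax": 0, "ay": 0, "az": -0.75},
])

```text
t: 6.3
eef_pos: [0.4835, -0.0661, 0.1041]
eef_rot: [180.0, -0.0, 29.9]
contact_force: [0.8, 0.6, 0.6]
grip_width: 0.0054
grasp_force: 30.0
```

>>> step_arm([
  {"dx": -0.01, "dy": -0.055, "dz": 0, "ax": 0, "ay": 0, "az": -0.15},
  {"dx": -0.01, "dy": -0.11, "dz": 0, "ax": 0, "ay": 0, "az": -0.3},
  {"dx": -0.02, "dy": -0.165, "dz": 0, "ax": 0, "ay": 0, "az": -0.425},
  {"dx": -0.03, "dy": -0.22, "dz": 0, "ax": 0, "ay": 0, "az": -0.425},
  {"dx": -0.032, "dy": -0.275, "dz": 0, "ax": 0, "ay": 0, "az": -0.425},
])

```text
t: 6.92
eef_pos: [0.4512, -0.3412, 0.1042]
eef_rot: [-180.0, -0.0, 5.7]
contact_force: [2.0, 0.8, 0.1]
grip_width: 0.005
grasp_force: 30.0
```

>>> step_arm([
  {"dx": 0.001, "dy": -0.045, "dz": 0, "ax": 0, "ay": 0, "az": 0},
  {"dx": 0.001, "dy": -0.045, "dz": -0.03, "ax": 0, "ay": 0, "az": 0},
  {"dx": 0.001, "dy": -0.045, "dz": -0.055, "ax": 0, "ay": 0, "az": 0},
  {"dx": 0.001, "dy": -0.045, "dz": -0.06, "ax": 0, "ay": 0, "az": 0},
  {"dx": 0.001, "dy": -0.045, "dz": -0.06, "ax": 0, "ay": 0, "az": 0},
])

```text
t: 7.55
eef_pos: [0.4531, -0.3843, 0.0445]
eef_rot: [-180.0, 0.0, 5.8]
contact_force: [-0.2, 0.2, 0.8]
grip_width: 0.0052
grasp_force: 30.0
```

```bash
python3 - <<'E'
from h import *
im=cams.get_image("top")["frame"][180:300,370:490]
im2=cams.get_image("side")["frame"][230:350,160:320]
cv2.imwrite("pics/p1.png",np.hstack([cv2.resize(im,(342,342),interpolation=2),cv2.resize(im2,(456,342),interpolation=2)]))
E
```

```text
(no output)
```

View pics/p1.png

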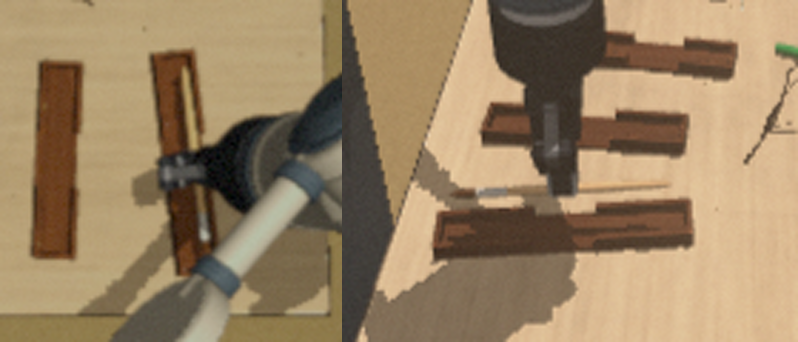

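The brush hangs level above the longest rest and lines up with it in both views (rest near (180,165) on the left, (565,225) on the right). I'm lowering it now.

>>> step_arm([
  {"dx": 0, "dy": 0, "dz": -0.012, "ax": 0, "ay": 0, "az": 0},
  {"dx": 0, "dy": 0, "dz": -0.022, "ax": 0, "ay": 0, "az": 0},
  {"dx": 0, "dy": 0, "dz": -0.029, "ax": 0, "ay": 0, "az": 0},
  {"dx": 0, "dy": 0, "dz": -0.033, "ax": 0, "ay": 0, "az": 0},
  {"dx": 0, "dy": 0, "dz": -0.034, "ax": 0, "ay": 0, "az": 0},
])

```text
t: 8.28
eef_pos: [0.4529, -0.3843, 0.0099]
eef_rot: [-180.0, 0.0, 5.8]
contact_force: [-0.1, 0.5, 0.9]
grip_width: 0.0054
grasp_force: 30.0
```

>>> step_arm([
  {"dx": 0, "dy": 0, "dz": 0, "ax": 0, "ay": 0, "az": 0},
  {"dx": 0, "dy": 0, "dz": 0, "ax": 0, "ay": 0, "az": 0},
  {"dx": 0, "dy": 0, "dz": 0, "ax": 0, "ay": 0, "az": 0},
  {"dx": 0, "dy": 0, "dz": 0, "ax": 0, "ay": 0, "az": 0},
  {"dx": 0, "dy": 0, "dz": 0, "ax": 0, "ay": 0, "az": 0},
], gripper=0.03)

```text
t: 8.9
eef_pos: [0.453, -0.3845, 0.0103]
eef_rot: [180.0, 0.0, 5.8]
contact_force: [-0.5, 0.9, -0.9]
grip_width: 0.0298
grasp_force: 0.0
```

>>> step_arm([
  {"dx": 0, "dy": 0, "dz": 0.04, "ax": 0, "ay": 0, "az": 0},
  {"dx": 0, "dy": 0, "dz": 0.1, "ax": 0, "ay": 0, "az": 0},
  {"dx": 0.01, "dy": 0.04, "dz": 0.11, "ax": 0, "ay": 0, "az": 0.1},
  {"dx": 0.02, "dy": 0.095, "dz": 0.11, "ax": 0, "ay": 0, "az": 0.25},
  {"dx": 0.03, "dy": 0.15, "dz": 0.11, "ax": 0, "ay": 0, "az": 0.4},
], gripper=0.045)

```text
t: 9.52
eef_pos: [0.4832, -0.2332, 0.1207]
eef_rot: [180.0, -0.0, 28.9]
contact_force: [0.2, -0.3, -0.1]
grip_width: 0.0449
grasp_force: 0.0
```

```bash
python3 - <<'E'
from h import *
im=cams.get_image("top")["frame"][180:300,370:490]
im2=cams.get_image("side")["frame"][230:350,160:320]
cv2.imwrite("pics/p2.png",np.hstack([cv2.resize(im,(342,342),interpolation=2),cv2.resize(im2,(456,342),interpolation=2)]))
E
```

```text
(no output)
```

View pics/p2.png

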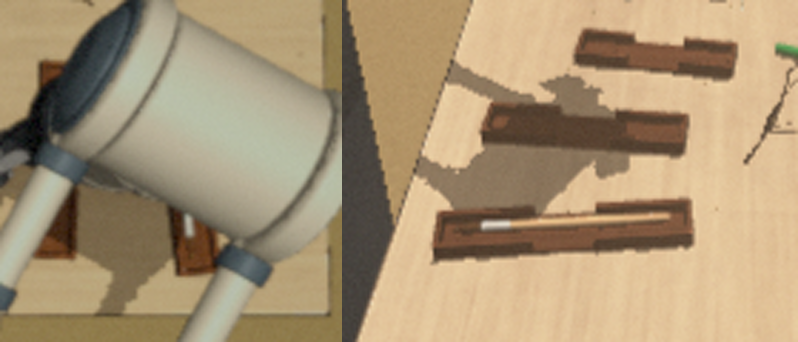

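The side view shows the brush lying inside the longest rest, around (575,220). Next is the pen.

>>> step_arm([
  {"dx": 0.01, "dy": 0.055, "dz": 0, "ax": 0, "ay": 0, "az": 0.1},
  {"dx": 0.02, "dy": 0.11, "dz": 0, "ax": 0, "ay": 0, "az": 0.2},
  {"dx": 0.03, "dy": 0.165, "dz": 0, "ax": 0, "ay": 0, "az": 0.3},
  {"dx": 0.045, "dy": 0.22, "dz": 0, "ax": 0, "ay": 0, "az": 0.4},
  {"dx": 0.06, "dy": 0.275, "dz": 0, "ax": 0, "ay": 0, "az": 0.5},
])

```text
t: 10.25
eef_pos: [0.5436, 0.0416, 0.1205]
eef_rot: [179.9, -0.0, 57.4]
contact_force: [0.9, -0.2, -0.8]
grip_width: 0.0449
grasp_force: 0.0
```

>>> step_arm([
  {"dx": 0.015, "dy": 0.055, "dz": 0, "ax": 0, "ay": 0, "az": 0.1},
  {"dx": 0.03, "dy": 0.11, "dz": 0, "ax": 0, "ay": 0, "az": 0.2},
  {"dx": 0.045, "dy": 0.165, "dz": 0, "ax": 0, "ay": 0, "az": 0.3},
  {"dx": 0.06, "dy": 0.22, "dz": 0, "ax": 0, "ay": 0, "az": 0.4},
  {"dx": 0.073, "dy": 0.275, "dz": -0.01, "ax": 0, "ay": 0, "az": 0.456},
])

```text
t: 10.88
eef_pos: [0.6175, 0.3169, 0.1112]
eef_rot: [179.9, -0.0, 83.5]
contact_force: [1.2, 0.2, -0.5]
grip_width: 0.045
grasp_force: 0.0
```

>>> step_arm([
  {"dx": 0, "dy": 0.01, "dz": -0.02, "ax": 0, "ay": 0, "az": 0},
  {"dx": 0, "dy": 0.01, "dz": -0.05, "ax": 0, "ay": 0, "az": 0},
  {"dx": 0, "dy": 0.01, "dz": -0.065, "ax": 0, "ay": 0, "az": 0},
  {"dx": 0, "dy": 0.01, "dz": -0.07, "ax": 0, "ay": 0, "az": 0},
  {"dx": 0, "dy": 0.01, "dz": -0.07, "ax": 0, "ay": 0, "az": 0},
])

```text
t: 11.5
eef_pos: [0.6165, 0.3249, 0.0409]
eef_rot: [180.0, -0.0, 83.4]
contact_force: [1.0, -0.3, -0.8]
grip_width: 0.045
grasp_force: 0.0
```

>>> step_arm([
  {"dx": 0, "dy": 0, "dz": -0.015, "ax": 0, "ay": 0, "az": 0},
  {"dx": 0, "dy": 0, "dz": -0.026, "ax": 0, "ay": 0, "az": 0},
  {"dx": 0, "dy": 0, "dz": -0.032, "ax": 0, "ay": 0, "az": 0},
  {"dx": 0, "dy": 0, "dz": -0.036, "ax": 0, "ay": 0, "az": 0},
  {"dx": 0, "dy": 0, "dz": -0.037, "ax": 0, "ay": 0, "az": 0},
])

```text
t: 12.12
eef_pos: [0.6159, 0.3256, 0.003]
eef_rot: [-180.0, 0.0, 83.5]
contact_force: [-1.2, 0.5, -0.1]
grip_width: 0.0452
grasp_force: 0.0
```

>>> step_arm([
  {"dx": 0, "dy": 0, "dz": 0, "ax": 0, "ay": 0, "az": 0},
  {"dx": 0, "dy": 0, "dz": 0, "ax": 0, "ay": 0, "az": 0},
  {"dx": 0, "dy": 0, "dz": 0, "ax": 0, "ay": 0, "az": 0},
  {"dx": 0, "dy": 0, "dz": 0, "ax": 0, "ay": 0, "az": 0},
  {"dx": 0, "dy": 0, "dz": 0, "ax": 0, "ay": 0, "az": 0},
], gripper=0, grip_force=30)

```text
t: 12.75
eef_pos: [0.6163, 0.3257, 0.0038]
eef_rot: [180.0, -0.0, 83.5]
contact_force: [0.7, 0.7, 2.6]
grip_width: 0.0064
grasp_force: 31.9
```

>>> step_arm([
  {"dx": 0, "dy": 0, "dz": 0.03, "ax": 0, "ay": 0, "az": 0},
  {"dx": 0, "dy": 0, "dz": 0.08, "ax": 0, "ay": 0, "az": 0},
  {"dx": -0.01, "dy": -0.03, "dz": 0.1, "ax": 0, "ay": 0, "az": -0.1},
  {"dx": -0.025, "dy": -0.08, "dz": 0.1, "ax": 0, "ay": 0, "az": -0.25},
  {"dx": -0.04, "dy": -0.13, "dz": 0.1, "ax": 0, "ay": 0, "az": -0.4},
])

```text
t: 13.38
eef_pos: [0.5755, 0.1944, 0.1033]
eef_rot: [180.0, 0.0, 60.3]
contact_force: [0.4, -0.7, 0.6]
grip_width: 0.0063
grasp_force: 31.5
```

>>> step_arm([
  {"dx": -0.014, "dy": -0.05, "dz": 0, "ax": 0, "ay": 0, "az": -0.14},
  {"dx": -0.028, "dy": -0.1, "dz": 0, "ax": 0, "ay": 0, "az": -0.28},
  {"dx": -0.042, "dy": -0.15, "dz": 0, "ax": 0, "ay": 0, "az": -0.42},
  {"dx": -0.056, "dy": -0.2, "dz": 0, "ax": 0, "ay": 0, "az": -0.56},
  {"dx": -0.07, "dy": -0.25, "dz": 0, "ax": 0, "ay": 0, "az": -0.7},
])

```text
t: 14.0
eef_pos: [0.5052, -0.0559, 0.1031]
eef_rot: [180.0, 0.0, 20.2]
contact_force: [0.3, -0.8, -0.3]
grip_width: 0.0062
grasp_force: 31.5
```

>>> step_arm([
  {"dx": -0.012, "dy": -0.052, "dz": 0, "ax": 0, "ay": 0, "az": -0.14},
  {"dx": -0.024, "dy": -0.104, "dz": 0, "ax": 0, "ay": 0, "az": -0.28},
  {"dx": -0.036, "dy": -0.156, "dz": 0, "ax": 0, "ay": 0, "az": -0.418},
  {"dx": -0.048, "dy": -0.208, "dz": 0, "ax": 0, "ay": 0, "az": -0.418},
  {"dx": -0.052, "dy": -0.222, "dz": -0.02, "ax": 0, "ay": 0, "az": -0.418},
])

```text
t: 14.62
eef_pos: [0.4538, -0.2797, 0.0844]
eef_rot: [179.9, -0.2, -3.7]
contact_force: [1.3, 1.5, -0.2]
grip_width: 0.006
grasp_force: 31.5
```

>>> step_arm([
  {"dx": 0, "dy": 0, "dz": -0.02, "ax": 0, "ay": 0, "az": 0},
  {"dx": 0, "dy": 0, "dz": -0.035, "ax": 0, "ay": 0, "az": 0},
  {"dx": 0, "dy": 0, "dz": -0.04, "ax": 0, "ay": 0, "az": 0},
  {"dx": 0, "dy": 0, "dz": -0.04, "ax": 0, "ay": 0, "az": 0},
  {"dx": 0, "dy": 0, "dz": -0.04, "ax": 0, "ay": 0, "az": 0},
])

```text
t: 15.25
eef_pos: [0.4547, -0.2763, 0.0442]
eef_rot: [180.0, -0.1, -3.5]
contact_force: [-0.2, 0.1, 0.1]
grip_width: 0.0059
grasp_force: 31.5
```

```bash
python3 - <<'E'
from h import *
im=cams.get_image("top")["frame"][180:300,340:460]
im2=cams.get_image("side")["frame"][230:350,160:320]
cv2.imwrite("pics/p3.png",np.hstack([cv2.resize(im,(342,342),interpolation=2),cv2.resize(im2,(456,342),interpolation=2)]))
E
```

```text
(no output)
```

View pics/p3.png

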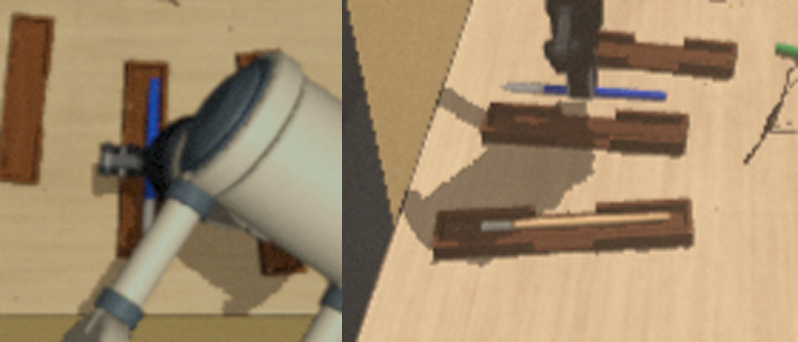

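The pen is held level over rest_139 (around (150,160) on the left, (590,90) on the right), and the brush is still in its rest. I'll lower the pen and release it.

>>> step_arm([
  {"dx": 0, "dy": 0, "dz": -0.012, "ax": 0, "ay": 0, "az": 0},
  {"dx": 0, "dy": 0, "dz": -0.022, "ax": 0, "ay": 0, "az": 0},
  {"dx": 0, "dy": 0, "dz": -0.029, "ax": 0, "ay": 0, "az": 0},
  {"dx": 0, "dy": 0, "dz": -0.033, "ax": 0, "ay": 0, "az": 0},
  {"dx": 0, "dy": 0, "dz": -0.034, "ax": 0, "ay": 0, "az": 0},
])

```text
t: 15.98
eef_pos: [0.4539, -0.2764, 0.009]
eef_rot: [-180.0, 0.0, -3.5]
contact_force: [0.5, -0.3, 0.1]
grip_width: 0.0057
grasp_force: 31.5
```

>>> step_arm([
  {"dx": 0, "dy": 0, "dz": 0, "ax": 0, "ay": 0, "az": 0},
  {"dx": 0, "dy": 0, "dz": 0, "ax": 0, "ay": 0, "az": 0},
  {"dx": 0, "dy": 0, "dz": 0, "ax": 0, "ay": 0, "az": 0},
  {"dx": 0, "dy": 0, "dz": 0, "ax": 0, "ay": 0, "az": 0},
  {"dx": 0, "dy": 0, "dz": 0, "ax": 0, "ay": 0, "az": 0},
], gripper=0.03)

```text
t: 16.6
eef_pos: [0.4541, -0.2765, 0.0094]
eef_rot: [180.0, -0.0, -3.5]
contact_force: [-0.3, 0.4, -0.5]
grip_width: 0.0301
grasp_force: 0.0
```

>>> step_arm([
  {"dx": 0, "dy": 0, "dz": 0.04, "ax": 0, "ay": 0, "az": 0},
  {"dx": 0, "dy": 0, "dz": 0.1, "ax": 0, "ay": 0, "az": 0},
  {"dx": 0.01, "dy": 0.04, "dz": 0.11, "ax": 0, "ay": 0, "az": 0.16},
  {"dx": 0.02, "dy": 0.08, "dz": 0.11, "ax": 0, "ay": 0, "az": 0.33},
  {"dx": 0.03, "dy": 0.12, "dz": 0.11, "ax": 0, "ay": 0, "az": 0.5},
], gripper=0.045)

```text
t: 17.23
eef_pos: [0.4843, -0.1554, 0.1197]
eef_rot: [180.0, -0.0, 25.4]
contact_force: [0.2, 0.3, 0.1]
grip_width: 0.045
grasp_force: 0.0
```

>>> step_arm([
  {"dx": 0.01, "dy": 0.05, "dz": 0, "ax": 0, "ay": 0, "az": 0.16},
  {"dx": 0.02, "dy": 0.1, "dz": 0, "ax": 0, "ay": 0, "az": 0.32},
  {"dx": 0.03, "dy": 0.14, "dz": 0, "ax": 0, "ay": 0, "az": 0.48},
  {"dx": 0.04, "dy": 0.18, "dz": 0, "ax": 0, "ay": 0, "az": 0.64},
  {"dx": 0.05, "dy": 0.22, "dz": 0, "ax": 0, "ay": 0, "az": 0.8},
])

```text
t: 17.85
eef_pos: [0.5342, 0.065, 0.1194]
eef_rot: [180.0, -0.0, 71.3]
contact_force: [1.1, -0.2, 0.7]
grip_width: 0.0451
grasp_force: 0.0
```

>>> step_arm([
  {"dx": 0.002, "dy": 0.03, "dz": 0, "ax": 0, "ay": 0, "az": 0.16},
  {"dx": 0.002, "dy": 0.06, "dz": -0.02, "ax": 0, "ay": 0, "az": 0.32},
  {"dx": 0.002, "dy": 0.06, "dz": -0.05, "ax": 0, "ay": 0, "az": 0.48},
  {"dx": 0.002, "dy": 0.06, "dz": -0.075, "ax": 0, "ay": 0, "az": 0.566},
  {"dx": 0.002, "dy": 0.06, "dz": -0.08, "ax": 0, "ay": 0, "az": 0.566},
])

```text
t: 18.48
eef_pos: [0.5346, 0.1234, 0.037]
eef_rot: [-179.8, -0.0, 103.4]
contact_force: [-0.4, -0.3, -1.1]
grip_width: 0.045
grasp_force: 0.0
```

```bash
python3 - <<'E'
from h import *
im=cams.get_image("top")["frame"][130:300,190:450]
im2=cams.get_image("side")["frame"][140:350,160:380]
cv2.imwrite("pics/p4.png",np.hstack([cv2.resize(im,(413,270),interpolation=2),cv2.resize(im2,(283,270),interpolation=2)]))
E
```

```text
(no output)
```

View pics/p4.png

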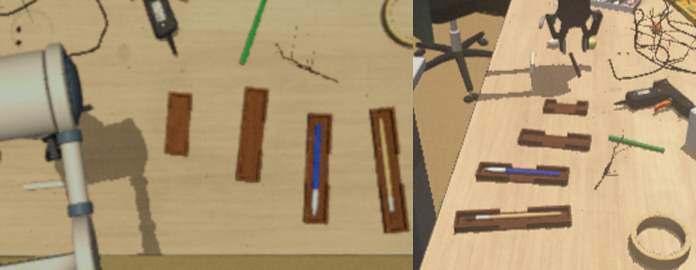

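Brush and pen lie in their rests at (390,165) and (317,165). The gripper is over the fineliner.

>>> step_arm([
  {"dx": 0.001, "dy": 0, "dz": -0.015, "ax": 0, "ay": 0, "az": 0},
  {"dx": 0.001, "dy": 0, "dz": -0.025, "ax": 0, "ay": 0, "az": 0},
  {"dx": 0.001, "dy": 0, "dz": -0.031, "ax": 0, "ay": 0, "az": 0},
  {"dx": 0.001, "dy": 0, "dz": -0.034, "ax": 0, "ay": 0, "az": 0},
  {"dx": 0.001, "dy": 0, "dz": -0.035, "ax": 0, "ay": 0, "az": 0},
])

```text
t: 19.2
eef_pos: [0.5371, 0.1235, 0.0042]
eef_rot: [-180.0, 0.0, 103.4]
contact_force: [0.4, -0.6, 0.4]
grip_width: 0.045
grasp_force: 0.0
```

>>> step_arm([
  {"dx": 0, "dy": 0, "dz": 0, "ax": 0, "ay": 0, "az": 0},
  {"dx": 0, "dy": 0, "dz": 0, "ax": 0, "ay": 0, "az": 0},
  {"dx": 0, "dy": 0, "dz": 0, "ax": 0, "ay": 0, "az": 0},
  {"dx": 0, "dy": 0, "dz": 0, "ax": 0, "ay": 0, "az": 0},
  {"dx": 0, "dy": 0, "dz": 0, "ax": 0, "ay": 0, "az": 0},
], gripper=0, grip_force=30)

```text
t: 19.82
eef_pos: [0.5374, 0.1236, 0.0048]
eef_rot: [179.9, 0.0, 103.4]
contact_force: [0.2, -0.1, 3.0]
grip_width: 0.0071
grasp_force: 31.5
```

>>> step_arm([
  {"dx": 0, "dy": 0, "dz": 0.03, "ax": 0, "ay": 0, "az": 0},
  {"dx": 0, "dy": 0, "dz": 0.08, "ax": 0, "ay": 0, "az": 0},
  {"dx": 0, "dy": -0.02, "dz": 0.1, "ax": 0, "ay": 0, "az": -0.16},
  {"dx": -0.005, "dy": -0.04, "dz": 0.1, "ax": 0, "ay": 0, "az": -0.32},
  {"dx": -0.01, "dy": -0.06, "dz": 0.1, "ax": 0, "ay": 0, "az": -0.48},
])

```text
t: 20.45
eef_pos: [0.5269, 0.063, 0.1043]
eef_rot: [180.0, 0.0, 75.6]
contact_force: [-0.2, 0.1, 0.1]
grip_width: 0.0073
grasp_force: 31.2
```

>>> step_arm([
  {"dx": -0.003, "dy": -0.03, "dz": 0, "ax": 0, "ay": 0, "az": -0.16},
  {"dx": -0.006, "dy": -0.07, "dz": 0, "ax": 0, "ay": 0, "az": -0.32},
  {"dx": -0.01, "dy": -0.11, "dz": 0, "ax": 0, "ay": 0, "az": -0.48},
  {"dx": -0.013, "dy": -0.15, "dz": 0, "ax": 0, "ay": 0, "az": -0.64},
  {"dx": -0.016, "dy": -0.19, "dz": 0, "ax": 0, "ay": 0, "az": -0.8},
])

```text
t: 21.08
eef_pos: [0.5106, -0.1276, 0.1039]
eef_rot: [-180.0, 0.0, 29.8]
contact_force: [0.9, 0.8, -0.5]
grip_width: 0.0072
grasp_force: 31.2
```

>>> step_arm([
  {"dx": -0.002, "dy": -0.02, "dz": 0, "ax": 0, "ay": 0, "az": -0.16},
  {"dx": -0.004, "dy": -0.04, "dz": 0, "ax": 0, "ay": 0, "az": -0.32},
  {"dx": -0.004, "dy": -0.05, "dz": -0.01, "ax": 0, "ay": 0, "az": -0.48},
  {"dx": -0.004, "dy": -0.05, "dz": -0.02, "ax": 0, "ay": 0, "az": -0.635},
  {"dx": -0.004, "dy": -0.05, "dz": -0.03, "ax": 0, "ay": 0, "az": -0.635},
])

```text
t: 21.7
eef_pos: [0.5068, -0.1765, 0.0735]
eef_rot: [-180.0, 0.0, -6.3]
contact_force: [0.2, -0.1, -0.6]
grip_width: 0.0072
grasp_force: 31.2
```

>>> step_arm([
  {"dx": 0, "dy": 0, "dz": -0.015, "ax": 0, "ay": 0, "az": 0},
  {"dx": 0, "dy": 0, "dz": -0.025, "ax": 0, "ay": 0, "az": 0},
  {"dx": 0, "dy": 0, "dz": -0.03, "ax": 0, "ay": 0, "az": 0},
  {"dx": 0, "dy": 0, "dz": -0.03, "ax": 0, "ay": 0, "az": 0},
  {"dx": 0, "dy": 0, "dz": -0.03, "ax": 0, "ay": 0, "az": 0},
])

```text
t: 22.32
eef_pos: [0.5074, -0.1766, 0.0448]
eef_rot: [180.0, -0.1, -6.3]
contact_force: [0.1, -0.6, -0.1]
grip_width: 0.0071
grasp_force: 31.2
```

```bash
python3 - <<'E'
from h import *
im=cams.get_image("top")["frame"][160:280,290:410]
im2=cams.get_image("side")["frame"][200:320,190:350]
cv2.imwrite("pics/p5.png",np.hstack([cv2.resize(im,(342,342),interpolation=2),cv2.resize(im2,(456,342),interpolation=2)]))
E
```

```text
(no output)
```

View pics/p5.png

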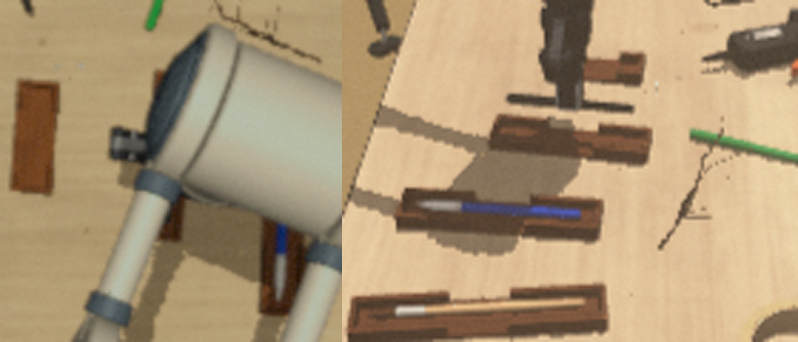

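The fineliner is level and parallel over rest_114 (right half, around (570,103)). I'm lowering and releasing it.

>>> step_arm([
  {"dx": 0, "dy": 0, "dz": -0.012, "ax": 0, "ay": 0, "az": 0},
  {"dx": 0, "dy": 0, "dz": -0.022, "ax": 0, "ay": 0, "az": 0},
  {"dx": 0, "dy": 0, "dz": -0.029, "ax": 0, "ay": 0, "az": 0},
  {"dx": 0, "dy": 0, "dz": -0.033, "ax": 0, "ay": 0, "az": 0},
  {"dx": 0, "dy": 0, "dz": -0.034, "ax": 0, "ay": 0, "az": 0},
])

```text
t: 23.05
eef_pos: [0.5069, -0.1764, 0.0099]
eef_rot: [-180.0, 0.0, -6.3]
contact_force: [-0.5, -1.2, -0.1]
grip_width: 0.0073
grasp_force: 31.2
```

>>> step_arm([
  {"dx": 0, "dy": 0, "dz": 0, "ax": 0, "ay": 0, "az": 0},
  {"dx": 0, "dy": 0, "dz": 0, "ax": 0, "ay": 0, "az": 0},
  {"dx": 0, "dy": 0, "dz": 0, "ax": 0, "ay": 0, "az": 0},
  {"dx": 0, "dy": 0, "dz": 0, "ax": 0, "ay": 0, "az": 0},
  {"dx": 0, "dy": 0, "dz": 0, "ax": 0, "ay": 0, "az": 0},
], gripper=0.03)

```text
t: 23.68
eef_pos: [0.5071, -0.1764, 0.0103]
eef_rot: [180.0, -0.0, -6.3]
contact_force: [-0.6, -0.4, 0.4]
grip_width: 0.0299
grasp_force: 0.0
```

>>> step_arm([
  {"dx": 0, "dy": 0, "dz": 0.04, "ax": 0, "ay": 0, "az": 0},
  {"dx": 0, "dy": 0, "dz": 0.1, "ax": 0, "ay": 0, "az": 0},
  {"dx": 0, "dy": 0.04, "dz": 0.11, "ax": 0, "ay": 0, "az": 0.13},
  {"dx": -0.01, "dy": 0.095, "dz": 0.11, "ax": 0, "ay": 0, "az": 0.28},
  {"dx": -0.02, "dy": 0.15, "dz": 0.11, "ax": 0, "ay": 0, "az": 0.43},
], gripper=0.045)

```text
t: 24.3
eef_pos: [0.4868, -0.0252, 0.1207]
eef_rot: [180.0, -0.1, 18.5]
contact_force: [1.6, 0.5, -1.0]
grip_width: 0.045
grasp_force: 0.0
```

>>> step_arm([
  {"dx": -0.007, "dy": 0.053, "dz": 0, "ax": 0, "ay": 0, "az": 0.16},
  {"dx": -0.014, "dy": 0.106, "dz": 0, "ax": 0, "ay": 0, "az": 0.32},
  {"dx": -0.021, "dy": 0.159, "dz": 0, "ax": 0, "ay": 0, "az": 0.48},
  {"dx": -0.028, "dy": 0.212, "dz": 0, "ax": 0, "ay": 0, "az": 0.64},
  {"dx": -0.035, "dy": 0.265, "dz": 0, "ax": 0, "ay": 0, "az": 0.8},
])

```text
t: 24.92
eef_pos: [0.4516, 0.2403, 0.1205]
eef_rot: [180.0, -0.0, 64.5]
contact_force: [1.1, 0.1, 0.1]
grip_width: 0.0451
grasp_force: 0.0
```

>>> step_arm([
  {"dx": -0.008, "dy": 0.05, "dz": 0, "ax": 0, "ay": 0, "az": 0.16},
  {"dx": -0.016, "dy": 0.1, "dz": 0, "ax": 0, "ay": 0, "az": 0.32},
  {"dx": -0.0185, "dy": 0.12, "dz": -0.03, "ax": 0, "ay": 0, "az": 0.451},
  {"dx": -0.0185, "dy": 0.12, "dz": -0.065, "ax": 0, "ay": 0, "az": 0.451},
  {"dx": -0.0185, "dy": 0.12, "dz": -0.08, "ax": 0, "ay": 0, "az": 0.451},
])

```text
t: 25.55
eef_pos: [0.4323, 0.358, 0.0376]
eef_rot: [-179.8, 0.1, 90.0]
contact_force: [-1.0, -0.8, 0.5]
grip_width: 0.0453
grasp_force: 0.0
```

```bash
python3 - <<'E'
from h import *
im=cams.get_image("top")["frame"][160:290,90:460]
im2=cams.get_image("side")["frame"][120:350,160:380]
cv2.imwrite("pics/p6.png",np.hstack([cv2.resize(im,(500,176),interpolation=2),cv2.resize(im2,(168,176),interpolation=2)]))
E
```

```text
(no output)
```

View pics/p6.png

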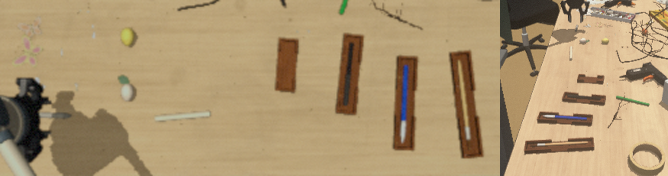

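The fineliner is in rest_114 (≈(347,75)), with the pen at (403,100) and the brush at (465,100). The glue stick and eggs haven't moved. Now I grasp the crayon.

>>> step_arm([
  {"dx": 0, "dy": 0, "dz": -0.015, "ax": 0, "ay": 0, "az": 0},
  {"dx": 0, "dy": 0, "dz": -0.025, "ax": 0, "ay": 0, "az": 0},
  {"dx": 0, "dy": 0, "dz": -0.031, "ax": 0, "ay": 0, "az": 0},
  {"dx": 0, "dy": 0, "dz": -0.035, "ax": 0, "ay": 0, "az": 0},
  {"dx": 0, "dy": 0, "dz": -0.036, "ax": 0, "ay": 0, "az": 0},
])

```text
t: 26.28
eef_pos: [0.4335, 0.3585, 0.0042]
eef_rot: [-180.0, 0.0, 90.0]
contact_force: [-0.0, -0.3, -0.2]
grip_width: 0.0452
grasp_force: 0.0
```

>>> step_arm([
  {"dx": 0, "dy": 0, "dz": 0, "ax": 0, "ay": 0, "az": 0},
  {"dx": 0, "dy": 0, "dz": 0, "ax": 0, "ay": 0, "az": 0},
  {"dx": 0, "dy": 0, "dz": 0, "ax": 0, "ay": 0, "az": 0},
  {"dx": 0, "dy": 0, "dz": 0, "ax": 0, "ay": 0, "az": 0},
  {"dx": 0, "dy": 0, "dz": 0, "ax": 0, "ay": 0, "az": 0},
], gripper=0, grip_force=30)

```text
t: 26.9
eef_pos: [0.4338, 0.3588, 0.0048]
eef_rot: [180.0, -0.0, 90.0]
contact_force: [0.3, 0.3, 2.4]
grip_width: 0.0077
grasp_force: 31.8
```

>>> step_arm([
  {"dx": 0, "dy": 0, "dz": 0.03, "ax": 0, "ay": 0, "az": 0},
  {"dx": 0, "dy": 0, "dz": 0.08, "ax": 0, "ay": 0, "az": 0},
  {"dx": 0, "dy": -0.02, "dz": 0.1, "ax": 0, "ay": 0, "az": -0.1},
  {"dx": 0.005, "dy": -0.06, "dz": 0.1, "ax": 0, "ay": 0, "az": -0.25},
  {"dx": 0.01, "dy": -0.1, "dz": 0.1, "ax": 0, "ay": 0, "az": -0.4},
])

```text
t: 27.52
eef_pos: [0.4435, 0.2577, 0.1043]
eef_rot: [180.0, -0.0, 66.9]
contact_force: [0.0, 0.9, 0.1]
grip_width: 0.0079
grasp_force: 31.4
```

>>> step_arm([
  {"dx": 0.012, "dy": -0.05, "dz": 0, "ax": 0, "ay": 0, "az": -0.16},
  {"dx": 0.024, "dy": -0.1, "dz": 0, "ax": 0, "ay": 0, "az": -0.32},
  {"dx": 0.036, "dy": -0.15, "dz": 0, "ax": 0, "ay": 0, "az": -0.48},
  {"dx": 0.048, "dy": -0.2, "dz": 0, "ax": 0, "ay": 0, "az": -0.64},
  {"dx": 0.06, "dy": -0.25, "dz": 0, "ax": 0, "ay": 0, "az": -0.8},
])

```text
t: 28.15
eef_pos: [0.5035, 0.0069, 0.104]
eef_rot: [-180.0, 0.0, 20.9]
contact_force: [0.8, 0.5, 0.1]
grip_width: 0.0078
grasp_force: 31.4
```

>>> step_arm([
  {"dx": 0.01, "dy": -0.04, "dz": 0, "ax": 0, "ay": 0, "az": -0.16},
  {"dx": 0.0185, "dy": -0.0705, "dz": 0, "ax": 0, "ay": 0, "az": -0.32},
  {"dx": 0.0185, "dy": -0.0705, "dz": -0.01, "ax": 0, "ay": 0, "az": -0.432},
  {"dx": 0.0185, "dy": -0.0705, "dz": -0.02, "ax": 0, "ay": 0, "az": -0.432},
  {"dx": 0.0185, "dy": -0.0705, "dz": -0.03, "ax": 0, "ay": 0, "az": -0.432},
])

```text
t: 28.78
eef_pos: [0.5218, -0.0616, 0.0733]
eef_rot: [-180.0, 0.0, -3.4]
contact_force: [0.5, -0.3, -0.7]
grip_width: 0.0075
grasp_force: 31.4
```

>>> step_arm([
  {"dx": 0, "dy": 0, "dz": -0.015, "ax": 0, "ay": 0, "az": 0},
  {"dx": 0, "dy": 0, "dz": -0.025, "ax": 0, "ay": 0, "az": 0},
  {"dx": 0, "dy": 0, "dz": -0.03, "ax": 0, "ay": 0, "az": 0},
  {"dx": 0, "dy": 0, "dz": -0.03, "ax": 0, "ay": 0, "az": 0},
  {"dx": 0, "dy": 0, "dz": -0.03, "ax": 0, "ay": 0, "az": 0},
])

```text
t: 29.4
eef_pos: [0.5224, -0.062, 0.0448]
eef_rot: [180.0, -0.1, -3.5]
contact_force: [0.5, 0.7, -0.9]
grip_width: 0.0077
grasp_force: 31.4
```

```bash
python3 - <<'E'
from h import *
im=cams.get_image("top")["frame"][160:280,250:370]
im2=cams.get_image("side")["frame"][180:300,210:370]
cv2.imwrite("pics/p7.png",np.hstack([cv2.resize(im,(342,342),interpolation=2),cv2.resize(im2,(456,342),interpolation=2)]))
E
```

```text
(no output)
```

View pics/p7.png

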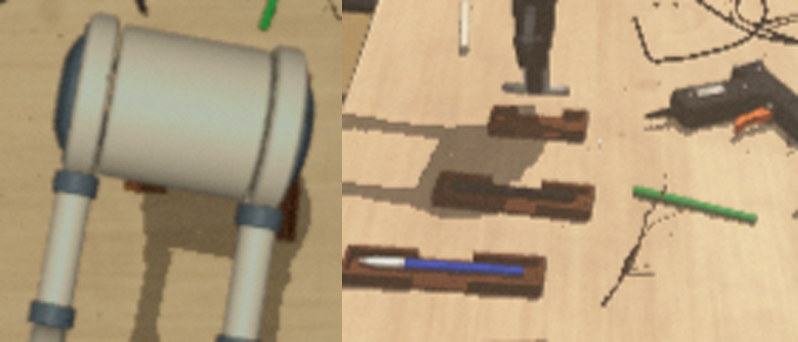

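The crayon is level and centred over rest_66 (right half, around (537,90)). I'll lower it, release, and back off upward.

>>> step_arm([
  {"dx": 0, "dy": 0, "dz": -0.012, "ax": 0, "ay": 0, "az": 0},
  {"dx": 0, "dy": 0, "dz": -0.022, "ax": 0, "ay": 0, "az": 0},
  {"dx": 0, "dy": 0, "dz": -0.029, "ax": 0, "ay": 0, "az": 0},
  {"dx": 0, "dy": 0, "dz": -0.033, "ax": 0, "ay": 0, "az": 0},
  {"dx": 0, "dy": 0, "dz": -0.034, "ax": 0, "ay": 0, "az": 0},
])

```text
t: 30.12
eef_pos: [0.5219, -0.0619, 0.0099]
eef_rot: [-180.0, 0.0, -3.5]
contact_force: [-0.2, 0.2, -0.1]
grip_width: 0.0078
grasp_force: 31.4
```

>>> step_arm([
  {"dx": 0, "dy": 0, "dz": 0, "ax": 0, "ay": 0, "az": 0},
  {"dx": 0, "dy": 0, "dz": 0, "ax": 0, "ay": 0, "az": 0},
  {"dx": 0, "dy": 0, "dz": 0, "ax": 0, "ay": 0, "az": 0},
  {"dx": 0, "dy": 0, "dz": 0, "ax": 0, "ay": 0, "az": 0},
  {"dx": 0, "dy": 0, "dz": 0, "ax": 0, "ay": 0, "az": 0},
], gripper=0.03)

```text
t: 30.75
eef_pos: [0.5221, -0.062, 0.0103]
eef_rot: [-180.0, -0.0, -3.5]
contact_force: [0.1, 0.5, 0.1]
grip_width: 0.03
grasp_force: 0.0
```

>>> step_arm([
  {"dx": 0, "dy": 0, "dz": 0.03, "ax": 0, "ay": 0, "az": 0},
  {"dx": 0, "dy": 0, "dz": 0.08, "ax": 0, "ay": 0, "az": 0},
  {"dx": -0.01, "dy": 0.05, "dz": 0.12, "ax": 0, "ay": 0, "az": 0},
  {"dx": -0.02, "dy": 0.1, "dz": 0.15, "ax": 0, "ay": 0, "az": 0},
  {"dx": -0.03, "dy": 0.15, "dz": 0.17, "ax": 0, "ay": 0, "az": 0},
])

```text
t: 31.38
eef_pos: [0.4921, 0.0894, 0.1826]
eef_rot: [-180.0, -0.2, -3.5]
contact_force: [0.4, 0.7, 0.2]
grip_width: 0.0301
grasp_force: 0.0
```

>>> step_arm([
  {"dx": 0, "dy": 0.04, "dz": 0.02, "ax": 0, "ay": 0, "az": 0},
  {"dx": 0, "dy": 0.08, "dz": 0.03, "ax": 0, "ay": 0, "az": 0},
  {"dx": 0, "dy": 0.12, "dz": 0.03, "ax": 0, "ay": 0, "az": 0},
  {"dx": 0, "dy": 0.15, "dz": 0.03, "ax": 0, "ay": 0, "az": 0},
  {"dx": 0, "dy": 0.15, "dz": 0.03, "ax": 0, "ay": 0, "az": 0},
])

```text
t: 32.0
eef_pos: [0.4916, 0.2397, 0.2099]
eef_rot: [180.0, 0.0, -3.3]
contact_force: [0.3, 1.6, -0.0]
grip_width: 0.0301
grasp_force: 0.0
```

```bash
python3 - <<'E'
from h import *
im=cams.get_image("top")["frame"][130:300,190:460]
im2=cams.get_image("side")["frame"][140:350,160:380]
cv2.imwrite("pics/p8.png",np.hstack([cv2.resize(im,(477,300),interpolation=2),cv2.resize(im2,(315,300),interpolation=2)]))
E
```

```text
(no output)
```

View pics/p8.png

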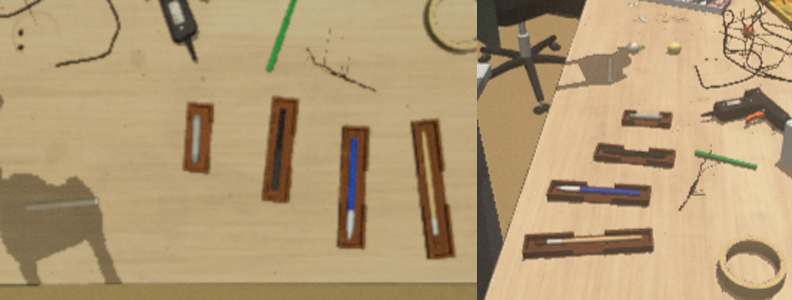

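All four tools lie flat in their rests: crayon (197,137), fineliner (281,150), pen (352,187) and brush (430,185). The glue stick at (62,204) and the eggs are where they were.

```bash
python3 -c "
from bench import env
print(env.finish_job())"
```

```text
the job is handed in; nothing more can be done
None
```

The paint brush, pen, fineliner and crayon each lie flat in the rest made for their length, the glue stick was left where it was, and the job is handed in at about 32 s of the 115 s allowed.

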